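# Switch on the lamp under the riser shelf

## Task

Switch on the lamp of the riser shelf: reach under the shelf's front lip and, from below, push the bar-shaped switch (the one beneath the long rectangular cover) all the way up, where it stays by itself. Leave the round switch unpressed and the steel jug standing where it is.

Things in the scene. Friction and masses are not known exactly. Their poses are not given: they have to be found in the camera images.
- riser: Steel wire riser shelf, 680 mm wide, 240 deep, on a blue board 14 thick. A level steel lip 8 thick runs along its front (robot) side, underside 175 above the table, front edge at x = -120. A bar lamp hangs 18 below the deck at x = 25 to 55; both switches sit under the lip with free space below and in front. Origin: on the table under the shelf's middle; x away from the robot, y along the lip, z up.
- lamp_face (a point): Underside centre of the lamp switch, a white bar-shaped plunger 46 mm along the lip, 22 deep, 34 below the lip's underside when off; its front face is 7 behind the lip's front edge. Above it a fixed grey housing 60 x 28 x 10 tall under the lip; on the lip right over it a grey rectangular cover 80 x 32 x 18 tall. x level, away from the robot, square to the lip; y along the lip; z up. Moves with the switch.
- lamp_switch (a joint): Travel of the lamp switch in m: 0 hanging down (off), 0.010 fully up against its stop (on). It slides straight up, takes 3 to 4 N and stays where it is left, with no spring back. Starts 0 to 2 mm up.
- round_switch (a joint): Travel of the other switch in m (0 down, 0.010 up; same mechanism): a round white plunger 24 mm in diameter, its underside 34 below the lip's, with a round grey cover 34 in diameter on the lip above it; 220 to 360 mm to the left or right of the lamp switch. To be left alone.
- jug: Small open steel jug, 95 mm tall, 70 in diameter, handle reaching 56 from its axis, standing on the table with its axis 70 to 100 mm in front of the lip's edge, about midway along the shelf. Origin: centre of its underside; z up.
Not all that is in view belongs to the job. Leave any orange look-alike of the jug alone.

How it is judged (in metres and radians):
At the end, for the whole second after the job is handed in: The bar-shaped lamp switch stands pushed up by at least 7.5 of its 10 mm, the round switch is still down (less than 3 mm up), and the jug stands upright (within 0.2 rad) within 30 mm of where it was (value of joint lamp_switch above 0.0075 m and value of joint round_switch below 0.003 m and distance of jug from where it was at the start of the episode below 0.03 m and angle between jug's own z axis and vertical below 0.2 rad); the robot touches nothing.
It fails at once if the round switch is pressed (more than 4 mm up) (value of joint round_switch above 0.004 m).
It fails at once if the jug is knocked over (tilted more than 0.5 rad) (angle between jug's own z axis and vertical above 0.5 rad).
It also fails if it takes over 32 s, if anything falls off the work surface, if the arm or the gripper's body presses on something with over 40 N, if the wrist force passes 120 N, or if a joint passes its speed limit or range.

## Robot

A 6-joint arm with a two-finger parallel gripper is mounted at the origin on the work surface. World frame = base frame: x ahead of the robot, y to its left, z up, the work surface at z = 0. Lengths are in mm, angles in rad, forces in N, time in s.
With the tool pointing down it reaches from about 350 to 775 mm from the base axis. Payload 7.3 kg.
Tool frame: the origin (TCP) lies at the very end of the fingers, on their centre line; the grasp point (between the pads) lies 19 mm behind it; x points along the fingers, y is the direction in which the jaws open and shut, and the axes are right-handed (so a half turn about x gives the same grasp; the last joint's range is limited). The gripper opens to 92 mm and grips with 3 to 60 N. Pads are 19 mm wide; open, the fingers measure 130 mm over their backs; the gripper's body (75 mm by 190 mm) begins 47 mm behind the grasp point.
Start: joints at [-1.36, 0.342, 1.524, -0, 1.275, -0.146], TCP at [183.394, -491.947, 226.741] pointing down, gripper open.
Joint ranges: [-2.53, 2.53], [-0.77, 2.02], [0.04, 2.7], [-1, 4.14], [0.28, 2.66], [-3.11, 3.11]. Speed limits (rad/s): [2.57, 2.57, 3.14, 3.14, 3.14, 3.14].

## Interface

Orientations are given as [roll, pitch, yaw] about the fixed x, y, z axes, in that order (R = Rz(yaw) Ry(pitch) Rx(roll)).
In Python, from plant import bot gives the robot as it stands.
- The arm moves only by the tool step_arm, never from a script. Its argument "targets" is a list that holds one entry, the list of rows, each a list of 4 numbers: the shift along the tool's x, y, z in m, then the turn about the tool's x in degrees. A call has exactly 5 rows; each row is the pose to reach, as a shift and turn from the pose measured when the call began, along the tool's axes at that moment; what a row does not reach only later rows make up. A row lasts 1/12 s, in which the tool goes at most 41.7 mm and 7.16 degrees, less where a joint would pass 70% of its speed; a pose out of reach is approached as far as the arm can. A call with a gripper value outside its range is refused whole. "jaw" is the closure, from 0 (fully open) to 1 (shut), set as the call begins (left out, the last holds). The fingers move at their own pace and stop on an object; the grip force is fixed at half the most. Time passes only in rows, so rows that repeat a pose let the fingers close, or fill a call up. It gives the time, the measured TCP pose, the force and the opening at its end, in the units of the state.
- bot.get_obs(): the state, without advancing time (a new reading comes with each control period).
- bot.capture(name): name is "side" or "top"; returns a dict with "color" (480x640x3 uint8, red, green, blue), "depth" (480x640 float32, mm along the optical axis (not along the pixel's ray), 0 where there is no reading), "fov_y" (degrees; the focal length in pixels is half the picture's height over the tangent of half this angle, whatever the lens; pixels are square), "cx", "cy" (the principal point, pixels), "rvec" (rotation vector, rad) and "tvec" (3), from world to camera coordinates, as OpenCV has them. Camera axes: x right, y down, z forward; pixel columns grow to the right and rows downward; lengths in mm; the calibration is good to about 2 mm. A picture is of the moment at which its call begins.
- bot.close_job(): hands the job in, once; it reports no verdict.
The state is a dict: "time": time; "joint_positions": joint angles; "dq": joint speeds; "tau": joint torques, N m; "tool_pos": TCP position; "tcp_rot": TCP orientation; "contact_force": force on the tool from outside, world axes, zero at the start; "moment": the same for the moment, N m; "grip_width": finger opening in mm.
Only numpy, scipy, OpenCV 4.12 (cv2) and the standard library are available. Lean on these libraries where they do the work, as an engineer would, in place of code of your own. Each camera call takes 0.05 s, during which the arm holds its last target. There are 200 camera calls.

## Working session

There is one attempt and no reset: what is moved stays moved. The work goes in short steps, Python scripts to look and compute and a tool call to move; the robot and the scene stay as the last step left them, time stands still between calls to the robot, and variables do not carry over. Pictures are saved under pics/ and viewed, about 8 in all and at most 12, crops included, and the job is handed in when it is done.

Besides the shell and the picture viewer there is one more tool, called as name([rows], argument=value, ...), one row to a line, values as JSON. step_arm: Moves the arm, as the interface text tells. Its arguments: {"type":"object","properties":{"targets":{"type":"array","items":{"type":"array","items":{"type":"array","items":{"type":"number"}}}},"jaw":{"type":"number"}},"required":["targets"]}

```bash
mkdir -p pics; cat > h.py <<'E'
import numpy as np,cv2,pickle
from plant import bot
def cap(n,f):
    c=bot.capture(n); pickle.dump(c,open(f+'.pkl','wb')); cv2.imwrite('pics/'+f+'.png',c['color'][:,:,::-1]); return c
def K(c): return 240/np.tan(np.radians(c['fov_y'])/2)
def pts(c):
    f=K(c); v,u=np.mgrid[:480,:640]; d=c['depth']
    p=np.stack([(u-c['cx'])/f*d,(v-c['cy'])/f*d,d],-1)
    R=cv2.Rodrigues(np.array(c['rvec'],float))[0]; return (p-np.ravel(c['tvec']))@R
def ray(c,u,v,z):
    R=cv2.Rodrigues(np.array(c['rvec'],float))[0]; o=-R.T@np.ravel(c['tvec'])
    d=R.T@np.array([(u-c['cx'])/K(c),(v-c['cy'])/K(c),1]); return o+d*(z-o[2])/d[2]
E
python3 - <<'E'
from h import *
for n in('side','top'):
    c=cap(n,n+'0'); R=cv2.Rodrigues(np.array(c['rvec'],float))[0]; print(n,c['fov_y'],c['cx'],c['cy'],-R.T@np.ravel(c['tvec']),R[2])
print(bot.get_obs())
E
```

```text
side 57.96851094261928 318.97845744754704 243.60594714262533 [ 513.14584316 -485.48214401  529.32085855] [ 0.18036393  0.72867194 -0.66068605]
top 44.73485083191641 324.6242207508071 232.65267449311077 [464.52664352  -8.07551442 834.00718246] [ 0.2160697   0.02667599 -0.97601346]
{'time': 0.1, 'joint_positions': array([-1.35999333e+00,  3.42643850e-01,  1.52487234e+00, -1.24259195e-05,
        1.27540307e+00, -1.45990994e-01]), 'dq': array([ 0.00086036, -0.00250012, -0.003175  , -0.00036315, -0.00125108,
       -0.0005308 ]), 'tau': array([ 1.20794029e-03, -4.32006168e+01, -2.44693261e+01,  7.19347713e-02,
        5.25861117e-02, -5.05601849e-05]), 'tool_pos': array([ 183.31714709, -491.59015093,  226.13638885]), 'tcp_rot': array([-1.70783018,  1.56946967,  1.79056009]), 'contact_force': array([ 0.62355308, -0.41708591,  0.21569895]), 'moment': array([0.04038637, 0.02566548, 0.01426914]), 'grip_width': 91.30432853253214}
```

View pics/side0.png

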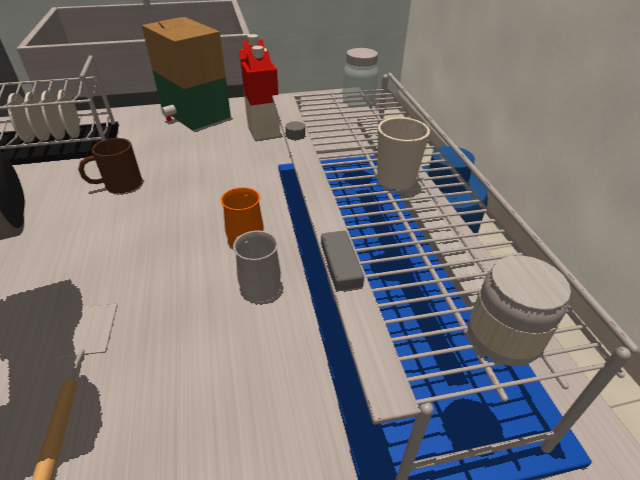

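View pics/top0.png

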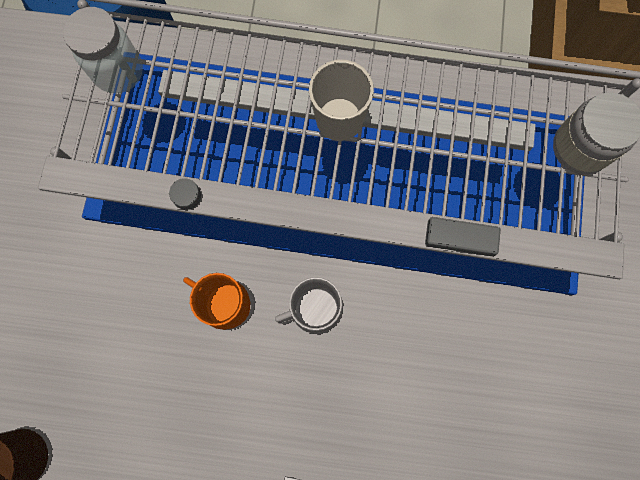

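Both views agree. The bar switch lies under the rectangular cover (side 343,260; top 463,236). The candidates it could be mistaken for are the round cover (side 295,130; top 185,193), the steel jug (top 317,306) and the orange mug (top 217,300). Next I measure.

```bash
python3 - <<'E'
from h import *
c=pickle.load(open('top0.pkl','rb')); P=pts(c); hsv=cv2.cvtColor(c['color'],cv2.COLOR_RGB2HSV)
z=P[...,2]
a=P[np.abs(z-201)<5]; 
def region(u0,u1,v0,v1,zl,zh):
    m=np.zeros(z.shape,bool); m[v0:v1,u0:u1]=True; return m&(z>zl)&(z<zh)
for nm,r in(('bar',(415,510,205,265,196,207)),('round',(160,210,170,215,190,210))):
    m=region(*r); q=P[m]; print(nm,m.sum(),q.mean(0),cv2.minAreaRect(q[:,:2].astype(np.float32)))
# lip front edge: lowest row with z~183 per column
F=[]
for u in range(60,600,4):
    v=np.where(np.abs(z[:,u]-183)<6)[0]
    if len(v): 
        F.append(ray(c,u,v.max()+.5,183)[:2])
F=np.array(F,np.float32); l=cv2.fitLine(F,cv2.DIST_HUBER,0,.01,.01).ravel(); print('lip',l,np.degrees(np.arctan2(l[1],l[0])))
n=np.array([-l[1],l[0]]);print('res',np.percentile(np.abs((F-l[2:])@n),[50,90]))
for nm,uu in(('jug',(270,350)),('orange',(180,255))):
    m=region(uu[0],uu[1],265,340,85,105); q=P[m]; print(nm,m.sum(),z[270:340,uu[0]:uu[1]].max(),cv2.minEnclosingCircle(q[:,:2].astype(np.float32)),q.min(0),q.max(0))
s=pickle.load(open('side0.pkl','rb')); Q=pts(s); 
m=np.zeros(z.shape,bool); m[225:295,315:370]=True; m&=np.abs(Q[...,2]-201)<5; q=Q[m]; print('side bar',q.mean(0),cv2.minAreaRect(q[:,:2].astype(np.float32)))
cv2.imwrite('pics/crop.png',cv2.resize(s['color'][200:320,280:400,::-1],None,fx=4,fy=4))
E
```

```text
bar 2008 [ 621.5759498  -144.0871541   200.22305073] ((622.3582153320312, -144.5303955078125), (79.90983581542969, 32.90515899658203), 88.5574951171875)
round 724 [630.34603543 172.85742698 199.35944061] ((631.4330444335938, 173.53274536132812), (32.58574295043945, 33.24607467651367), 88.58674621582031)
lip [2.8582808e-02 9.9959141e-01 6.0758972e+02 7.2872796e+00] 88.3621
res [0.28455925 0.57654926]
jug 691 834.0071824611123 ((536.57568359375, 12.694263458251953), 33.69689178466797) [503.13579407 -20.65672974  85.03953388] [569.62725713  45.98164485  97.58164754]
orange 679 834.0071824611123 ((525.8292236328125, 138.09046936035156), 33.998409271240234) [492.68924291 105.35730901  85.03627051] [559.35964816 171.56823336  98.83075931]
side bar [ 621.63950843 -149.76640714  200.97481817] ((622.5078735351562, -144.689453125), (81.5300521850586, 32.1161994934082), 88.86152648925781)
```

View pics/crop.png

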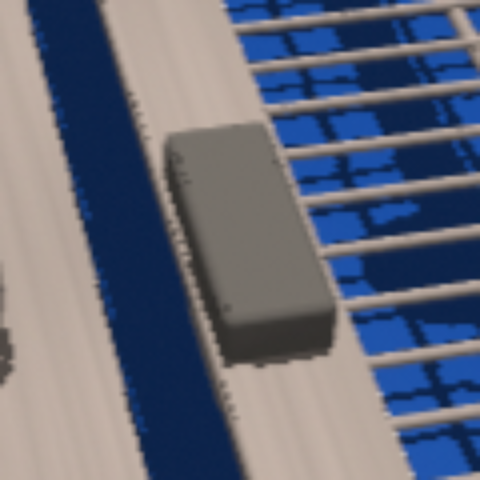

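The bar switch centre is at about (621.5, -144.5), with its underside at z = 141 off and 151 on. The lip edge there is at x = 603 and its yaw is -1.6°. The crop shows the rectangular cover cleanly, so the choice holds.

The moves can't tilt the tool directly. A target out of reach is "approached as far as the arm can", and each call starts from the measured pose. So stretching the arm in free air, up and forward, may tilt the tool. I'll test that high above everything, after getting the axes.

```bash
cat >> h.py <<'E'
from scipy.spatial.transform import Rotation as Ro
def st(goal=None):
    o=bot.get_obs(); R=Ro.from_euler('xyz',o['tcp_rot']).as_matrix()
    print('t',round(o['time'],2),'p',o['tool_pos'].round(1),'F',o['contact_force'].round(1),'q',o['joint_positions'].round(3)); print('axes x,y,z rows:\n',R.T.round(3))
    if goal is not None: print('shift m',(R.T@(np.array(goal)-o['tool_pos'])/1000).round(4))
    return o,R
E
python3 -c "
from h import *
st([450,-100,420])"
```

```text
t 0.1 p [ 183.3 -491.6  226.1] F [ 0.6 -0.4  0.2] q [-1.36   0.343  1.525 -0.     1.275 -0.146]
axes x,y,z rows:
 [[-0.     0.001 -1.   ]
 [ 0.349 -0.937 -0.001]
 [-0.937 -0.349 -0.   ]]
shift m [-0.1934 -0.274  -0.3867]
```

step_arm([
  [[-0.03, -0.015, -0.02, 0], [-0.06, -0.035, -0.045, 0], [-0.09, -0.055, -0.07, 0], [-0.115, -0.08, -0.095, 0], [-0.13, -0.1, -0.12, 0]],
], jaw=1)

```text
time: 0.52
tool_pos: [261.0, -355.2, 358.0]
tcp_rot: [2.372, 1.571, -0.414]
contact_force: [0.6, -1.1, 0.6]
grip_width: 62.8
```

step_arm([
  [[-0.01, -0.02, -0.03, 0], [-0.02, -0.04, -0.06, 0], [-0.03, -0.06, -0.09, 0], [-0.04, -0.085, -0.12, 0], [-0.05, -0.11, -0.15, 0]],
])

```text
time: 0.93
tool_pos: [363.7, -198.1, 408.3]
tcp_rot: [-1.369, 1.571, 2.128]
contact_force: [1.0, -1.9, -0.4]
grip_width: 30.1
```

```bash
python3 -c "
from h import *
st([450,-100,440])"
```

```text
t 0.93 p [ 363.7 -198.1  408.3] F [ 1.  -1.9 -0.4] q [-0.684  0.049  1.406  0.     1.687  0.531]
axes x,y,z rows:
 [[-0.     0.    -1.   ]
 [ 0.348 -0.938 -0.   ]
 [-0.938 -0.348  0.   ]]
shift m [-0.0317 -0.062  -0.115 ]
```

step_arm([
  [[-0.006, -0.012, -0.023, 6.6], [-0.012, -0.024, -0.046, 13.2], [-0.018, -0.036, -0.069, 19.8], [-0.024, -0.048, -0.092, 26.4], [-0.03, -0.06, -0.115, 33]],
])

```text
time: 1.35
tool_pos: [451.3, -100.6, 438.3]
tcp_rot: [-0.259, 1.57, 2.657]
contact_force: [0.5, -0.7, -0.7]
grip_width: 1.0
```

step_arm([
  [[-0.03, 0, -0.02, 0], [-0.06, 0, -0.04, 0], [-0.09, 0, -0.06, 0], [-0.12, 0, -0.08, 0], [-0.15, 0, -0.1, 0]],
])

```text
time: 1.77
tool_pos: [539.3, -121.1, 572.9]
tcp_rot: [-3.102, 1.57, -0.186]
contact_force: [1.6, -0.8, 0.6]
grip_width: 0.0
```

```bash
python3 -c "
from h import *
st()"
```

```text
t 1.77 p [ 539.3 -121.1  572.9] F [ 1.6 -0.8  0.6] q [-0.36   0.48   0.359  0.     2.302  1.437]
axes x,y,z rows:
 [[ 0.001 -0.    -1.   ]
 [-0.224 -0.975 -0.   ]
 [-0.975  0.224 -0.001]]
```

step_arm([
  [[-0.03, 0, -0.02, 0], [-0.06, 0, -0.04, 0], [-0.09, 0, -0.06, 0], [-0.12, 0, -0.08, 0], [-0.15, 0, -0.1, 0]],
])

```text
time: 2.18
tool_pos: [450.2, -100.6, 657.7]
tcp_rot: [-0.3, 1.53, 2.615]
contact_force: [-1.1, 0.1, 1.4]
grip_width: 0.5
```

```bash
python3 -c "
from h import *
st()"
```

```text
t 2.18 p [ 450.2 -100.6  657.7] F [-1.1  0.1  1.4] q [-0.39   0.488  0.036  0.012  2.658  1.417]
axes x,y,z rows:
 [[-0.035  0.02  -0.999]
 [-0.224 -0.974 -0.012]
 [-0.974  0.224  0.039]]
```

step_arm([
  [[0.035, 0, -0.01, 0], [0.075, 0, -0.02, 0], [0.115, 0, -0.03, 0], [0.155, 0, -0.04, 0], [0.19, 0, -0.06, 0]],
])

```text
time: 2.6
tool_pos: [488.5, -107.2, 501.0]
tcp_rot: [-0.306, 1.532, 2.61]
contact_force: [1.3, -0.9, 1.0]
grip_width: 0.5
```

step_arm([
  [[0.0, 0, -0.035, 0], [0.0, 0, -0.075, 0], [0.0, 0, -0.115, 0], [0, 0, -0.155, 0], [0, 0, -0.195, 0]],
])

```text
time: 3.02
tool_pos: [645.9, -143.4, 488.5]
tcp_rot: [-0.404, 1.541, 2.512]
contact_force: [1.4, -1.5, 2.1]
grip_width: 0.5
```

```bash
python3 -c "
from h import *
st()"
```

```text
t 3.02 p [ 645.9 -143.4  488.5] F [ 1.4 -1.5  2.1] q [-0.338  0.777  0.051  0.012  2.342  1.466]
axes x,y,z rows:
 [[-0.024  0.017 -1.   ]
 [-0.224 -0.975 -0.012]
 [-0.974  0.224  0.027]]
```

step_arm([
  [[0.0, 0, -0.04, 0], [0.0, 0, -0.08, 0], [0.0, 0, -0.12, 0], [0, 0, -0.16, 0], [0, 0, -0.2, 0]],
])

```text
time: 3.43
tool_pos: [703.9, -156.6, 425.3]
tcp_rot: [-1.613, 1.559, 1.302]
contact_force: [-0.4, 0.3, 0.7]
grip_width: 0.6
```

```bash
python3 -c "
from h import *
st()"
```

```text
t 3.43 p [ 703.9 -156.6  425.3] F [-0.4  0.3  0.7] q [-0.33   0.874  0.037  0.015  2.231  1.475]
axes x,y,z rows:
 [[ 0.003  0.011 -1.   ]
 [-0.224 -0.975 -0.012]
 [-0.975  0.224 -0.001]]
```

step_arm([
  [[-0.3, 0, -0.4, 0], [-0.3, 0, -0.4, 0], [-0.3, 0, -0.4, 0], [-0.3, 0, -0.4, 0], [-0.3, 0, -0.4, 0]],
])

```text
time: 3.85
tool_pos: [708.4, -159.1, 432.4]
tcp_rot: [-2.789, 1.537, 0.126]
contact_force: [0.1, 0.2, -0.1]
grip_width: 0.2
```

```bash
python3 -c "
from h import *
st()"
```

```text
t 3.85 p [ 708.4 -159.1  432.4] F [ 0.1  0.2 -0.1] q [-0.333  0.865  0.036  0.019  2.21   1.475]
axes x,y,z rows:
 [[ 0.034  0.004 -0.999]
 [-0.224 -0.975 -0.012]
 [-0.974  0.224 -0.032]]
```

```bash
python3 -c "
from h import *
s=pickle.load(open('side0.pkl','rb'));Q=pts(s)
for v,u in((100,550),(200,600),(60,450),(30,350),(10,600),(30,150)):print(u,v,Q[v,u].round())
t=pickle.load(open('top0.pkl','rb'));Q=pts(t)
for v,u in((5,400),(15,250),(5,560),(8,100)):print(u,v,Q[v,u].round())
s=pickle.load(open('side0.pkl','rb'));Q=pts(s).reshape(-1,3); print(Q.max(0))
"
```

```text
550 100 [1730.  847. -133.]
600 200 [1733.  465. -326.]
450 60 [1733. 1632. -243.]
350 30 [1362. 2230. -235.]
600 10 [1731.  781.  188.]
150 30 [380. 708. 220.]
400 5 [1547. -102. -746.]
250 15 [1460.  347. -754.]
560 5 [1469. -514. -553.]
100 8 [805. 280. 271.]
[1746.74224238 2270.43379643  529.32085855]
```

Nothing stands behind the counter until the wall at x≈1730, so I can keep stretching and tilting over the shelf at this height.

step_arm([
  [[-0.28, 0, -0.42, 0], [-0.28, 0, -0.42, 0], [-0.28, 0, -0.42, 0], [-0.28, 0, -0.42, 0], [-0.28, 0, -0.42, 0]],
])

```text
time: 4.27
tool_pos: [717.3, -162.2, 432.6]
tcp_rot: [-2.947, 1.509, -0.032]
contact_force: [-0.6, 0.7, 0.9]
grip_width: 0.5
```

step_arm([
  [[-0.28, 0, -0.42, 0], [-0.28, 0, -0.42, 0], [-0.28, 0, -0.42, 0], [-0.28, 0, -0.42, 0], [-0.28, 0, -0.42, 0]],
])

```text
time: 4.68
tool_pos: [723.1, -164.5, 437.8]
tcp_rot: [-3.009, 1.479, -0.093]
contact_force: [-0.4, 0.1, -0.8]
grip_width: 0.3
```

step_arm([
  [[-0.26, 0, -0.43, 0], [-0.26, 0, -0.43, 0], [-0.26, 0, -0.43, 0], [-0.26, 0, -0.43, 0], [-0.26, 0, -0.43, 0]],
])

```text
time: 5.1
tool_pos: [731.1, -167.1, 440.3]
tcp_rot: [-3.04, 1.449, -0.125]
contact_force: [0.1, -0.8, 0.2]
grip_width: 0.4
```

```bash
python3 -c "
from h import *
st()"
```

```text
t 5.1 p [ 731.1 -167.1  440.3] F [ 0.1 -0.8  0.2] q [-0.338  0.857  0.037  0.03   2.129  1.477]
axes x,y,z rows:
 [[ 0.12  -0.015 -0.993]
 [-0.224 -0.975 -0.012]
 [-0.967  0.224 -0.121]]
```

step_arm([
  [[-1.1, 0, -1.7, 0], [-1.1, 0, -1.7, 0], [-1.1, 0, -1.7, 0], [-1.1, 0, -1.7, 0], [-1.1, 0, -1.7, 0]],
])

```text
time: 5.52
tool_pos: [733.2, -168.3, 451.5]
tcp_rot: [-3.06, 1.418, -0.145]
contact_force: [0.2, -0.8, 0.3]
grip_width: 0.6
```

step_arm([
  [[-0.22, 0, -0.45, 0], [-0.22, 0, -0.45, 0], [-0.22, 0, -0.45, 0], [-0.22, 0, -0.45, 0], [-0.22, 0, -0.45, 0]],
])

```text
time: 5.93
tool_pos: [745.8, -171.8, 448.4]
tcp_rot: [-3.073, 1.388, -0.158]
contact_force: [0.7, -0.7, 0.3]
grip_width: 0.3
```

step_arm([
  [[-0.22, 0, -0.45, 0], [-0.22, 0, -0.45, 0], [-0.22, 0, -0.45, 0], [-0.22, 0, -0.45, 0], [-0.22, 0, -0.45, 0]],
])

```text
time: 6.35
tool_pos: [754.8, -174.3, 451.2]
tcp_rot: [-3.082, 1.356, -0.168]
contact_force: [-0.7, 0.1, -0.8]
grip_width: 0.2
```

step_arm([
  [[-0.2, 0, -0.46, 0], [-0.2, 0, -0.46, 0], [-0.2, 0, -0.46, 0], [-0.2, 0, -0.46, 0], [-0.2, 0, -0.46, 0]],
])

```text
time: 6.77
tool_pos: [765.5, -177.1, 452.0]
tcp_rot: [-3.09, 1.324, -0.175]
contact_force: [-0.7, 0.3, -0.6]
grip_width: 0.4
```

```bash
python3 -c "
from h import *
st()"
```

```text
t 6.77 p [ 765.5 -177.1  452. ] F [-0.7  0.3 -0.6] q [-0.341  0.85   0.037  0.044  2.01   1.481]
axes x,y,z rows:
 [[ 0.24  -0.043 -0.97 ]
 [-0.224 -0.975 -0.013]
 [-0.945  0.22  -0.244]]
```

step_arm([
  [[-0.19, 0, -0.46, 0], [-0.19, 0, -0.46, 0], [-0.19, 0, -0.46, 0], [-0.19, 0, -0.46, 0], [-0.19, 0, -0.46, 0]],
])

```text
time: 7.18
tool_pos: [774.8, -179.5, 455.3]
tcp_rot: [-3.095, 1.292, -0.181]
contact_force: [0.3, 0.5, 0.2]
grip_width: 0.3
```

step_arm([
  [[-0.18, 0, -0.46, 0], [-0.18, 0, -0.46, 0], [-0.18, 0, -0.46, 0], [-0.18, 0, -0.46, 0], [-0.18, 0, -0.46, 0]],
])

```text
time: 7.6
tool_pos: [783.0, -181.7, 460.4]
tcp_rot: [-3.1, 1.259, -0.186]
contact_force: [0.5, 0.4, 0.6]
grip_width: 0.7
```

step_arm([
  [[-0.17, 0, -0.47, 0], [-0.17, 0, -0.47, 0], [-0.17, 0, -0.47, 0], [-0.17, 0, -0.47, 0], [-0.17, 0, -0.47, 0]],
])

```text
time: 8.02
tool_pos: [790.9, -183.9, 466.2]
tcp_rot: [-3.104, 1.225, -0.19]
contact_force: [-0.0, -0.5, -0.5]
grip_width: 0.3
```

step_arm([
  [[-0.15, 0, -0.47, 0], [-0.15, 0, -0.47, 0], [-0.15, 0, -0.47, 0], [-0.15, 0, -0.47, 0], [-0.15, 0, -0.47, 0]],
])

```text
time: 8.43
tool_pos: [799.7, -186.1, 471.2]
tcp_rot: [-3.107, 1.192, -0.194]
contact_force: [0.1, 0.3, -0.5]
grip_width: 0.7
```

step_arm([
  [[-0.14, 0, -0.48, 0], [-0.14, 0, -0.48, 0], [-0.14, 0, -0.48, 0], [-0.14, 0, -0.48, 0], [-0.14, 0, -0.48, 0]],
])

```text
time: 8.85
tool_pos: [807.9, -188.2, 477.3]
tcp_rot: [-3.109, 1.158, -0.196]
contact_force: [0.5, 0.2, 0.0]
grip_width: 0.3
```

step_arm([
  [[-0.12, 0, -0.48, 0], [-0.12, 0, -0.48, 0], [-0.12, 0, -0.48, 0], [-0.12, 0, -0.48, 0], [-0.12, 0, -0.48, 0]],
])

```text
time: 9.27
tool_pos: [816.8, -190.5, 482.4]
tcp_rot: [-3.112, 1.124, -0.199]
contact_force: [0.0, -0.2, 0.2]
grip_width: 0.4
```

step_arm([
  [[-0.11, 0, -0.49, 0], [-0.11, 0, -0.49, 0], [-0.11, 0, -0.49, 0], [-0.11, 0, -0.49, 0], [-0.11, 0, -0.49, 0]],
])

```text
time: 9.68
tool_pos: [825.0, -192.5, 489.1]
tcp_rot: [-3.114, 1.09, -0.201]
contact_force: [0.3, -0.9, -0.6]
grip_width: 0.5
```

```bash
python3 -c "
from h import *
st()"
```

```text
t 9.68 p [ 825.  -192.5  489.1] F [ 0.3 -0.9 -0.6] q [-0.345  0.835  0.037  0.068  1.792  1.486]
axes x,y,z rows:
 [[ 0.453 -0.092 -0.887]
 [-0.224 -0.975 -0.013]
 [-0.863  0.204 -0.462]]
```

step_arm([
  [[-0.11, 0, -0.49, 0], [-0.11, 0, -0.49, 0], [-0.11, 0, -0.49, 0], [-0.11, 0, -0.49, 0], [-0.11, 0, -0.49, 0]],
])

```text
time: 10.1
tool_pos: [830.0, -193.9, 500.1]
tcp_rot: [-3.115, 1.055, -0.203]
contact_force: [-0.3, 0.1, -0.5]
grip_width: 0.3
```

step_arm([
  [[-0.09, 0, -0.49, 0], [-0.09, 0, -0.49, 0], [-0.09, 0, -0.49, 0], [-0.09, 0, -0.49, 0], [-0.09, 0, -0.49, 0]],
])

```text
time: 10.52
tool_pos: [836.2, -195.5, 509.3]
tcp_rot: [-3.117, 1.021, -0.205]
contact_force: [0.9, -0.7, -0.9]
grip_width: 0.1
```

step_arm([
  [[-0.07, 0, -0.49, 0], [-0.07, 0, -0.49, 0], [-0.07, 0, -0.49, 0], [-0.07, 0, -0.49, 0], [-0.07, 0, -0.49, 0]],
])

```text
time: 10.93
tool_pos: [843.4, -197.3, 517.4]
tcp_rot: [-3.118, 0.987, -0.206]
contact_force: [0.1, 0.3, -0.3]
grip_width: 0.8
```

step_arm([
  [[-0.06, 0, -0.49, 0], [-0.06, 0, -0.49, 0], [-0.06, 0, -0.49, 0], [-0.06, 0, -0.49, 0], [-0.06, 0, -0.49, 0]],
])

```text
time: 11.35
tool_pos: [849.4, -198.9, 527.1]
tcp_rot: [-3.119, 0.952, -0.208]
contact_force: [-0.8, 0.7, 0.0]
grip_width: 0.3
```

step_arm([
  [[-0.04, 0, -0.49, 0], [-0.04, 0, -0.49, 0], [-0.04, 0, -0.49, 0], [-0.04, 0, -0.49, 0], [-0.04, 0, -0.49, 0]],
])

```text
time: 11.77
tool_pos: [856.4, -200.6, 535.5]
tcp_rot: [-3.12, 0.918, -0.209]
contact_force: [-0.1, -0.5, 1.0]
grip_width: 0.4
```

step_arm([
  [[-0.02, 0, -0.49, 0], [-0.02, 0, -0.49, 0], [-0.02, 0, -0.49, 0], [-0.02, 0, -0.49, 0], [-0.02, 0, -0.49, 0]],
])

```text
time: 12.18
tool_pos: [864.2, -202.6, 543.0]
tcp_rot: [-3.121, 0.883, -0.21]
contact_force: [-0.0, -0.1, 0.7]
grip_width: 0.7
```

step_arm([
  [[-0.01, 0, -0.49, 0], [-0.01, 0, -0.49, 0], [-0.01, 0, -0.49, 0], [-0.01, 0, -0.49, 0], [-0.01, 0, -0.49, 0]],
])

```text
time: 12.6
tool_pos: [870.6, -204.2, 552.2]
tcp_rot: [-3.122, 0.849, -0.211]
contact_force: [-0.4, -0.4, 0.2]
grip_width: 0.4
```

```bash
python3 -c "
from h import *
st()"
```

```text
t 12.6 p [ 870.6 -204.2  552.2] F [-0.4 -0.4  0.2] q [-0.348  0.806  0.037  0.091  1.581  1.488]
axes x,y,z rows:
 [[ 0.646 -0.138 -0.75 ]
 [-0.224 -0.975 -0.013]
 [-0.73   0.176 -0.661]]
```

```bash
cat > k.py <<'E'
import numpy as np
from scipy.optimize import least_squares
D=[((183.3,-491.6,226.1),(.343,1.525,1.275)),((363.7,-198.1,408.3),(.049,1.406,1.687)),((539.3,-121.1,572.9),(.48,.359,2.302)),((645.9,-143.4,488.5),(.777,.051,2.342)),((765.5,-177.1,452),(.85,.037,2.01)),((825,-192.5,489.1),(.835,.037,1.792)),((870.6,-204.2,552.2),(.806,.037,1.581)),((450.2,-100.6,657.7),(.488,.036,2.658))]
def fk(p,q):
    h,a,L2,L3,e,Lt=p; A=q[0]; B=A+q[1]; C=B+q[2]
    return np.array([a+L2*np.sin(A)+L3*np.sin(B)+e*np.cos(B)+Lt*np.sin(C),h+L2*np.cos(A)+L3*np.cos(B)-e*np.sin(B)+Lt*np.cos(C)])
def res(p): return np.concatenate([fk(p,q)-[np.sqrt(x*x+y*y-76.6**2),z] for (x,y,z),q in D])
s=least_squares(res,[300,0,430,390,0,350]); p=s.x
if __name__=='__main__':
    print(p.round(1),s.fun.round(1))
    for th in (50,55,60,65):
        for r,z in ((500,110),(560,125),(632,135)):
            sol=least_squares(lambda q:np.r_[fk(p,q)-[r,z],300*(q.sum()-np.pi+np.radians(th))],[.5,1.6,.8],bounds=([-.77,.04,.28],[2.02,2.7,2.66]))
            print(th,r,z,sol.x.round(2),round(sol.cost,1))
E
python3 k.py
```

```text
[ 2.256e+02 -1.000e-01  5.067e+02  3.795e+02  4.670e+01  3.210e+02] [ 0.   0.  -0.1 -0.   0.2  0.  -0.  -0.1 -0.   0.2 -0.1 -0.1  0.   0.
 -0.1 -0. ]
50 500 110 [0.18 2.13 0.28] 5942.7
50 560 125 [0.26 2.01 0.28] 4565.1
50 632 135 [0.37 1.86 0.28] 3288.1
55 500 110 [0.15 2.13 0.28] 8660.6
55 560 125 [0.25 2.   0.28] 7044.2
55 632 135 [0.36 1.85 0.28] 5478.5
60 500 110 [0.13 2.13 0.28] 11887.2
60 560 125 [0.23 2.   0.28] 10059.8
60 632 135 [0.35 1.85 0.28] 8226.5
65 500 110 [0.1  2.13 0.28] 15621.0
65 560 125 [0.21 2.   0.28] 13612.1
65 632 135 [0.34 1.84 0.28] 11532.7
```

step_arm([
  [[0.0, 0, -0.49, 0], [0.0, 0, -0.49, 0], [0.0, 0, -0.49, 0], [0.0, 0, -0.49, 0], [0.0, 0, -0.49, 0]],
])

```text
time: 13.02
tool_pos: [875.8, -205.6, 562.9]
tcp_rot: [-3.123, 0.814, -0.212]
contact_force: [-1.1, 0.3, 0.4]
grip_width: 0.5
```

step_arm([
  [[0.02, 0, -0.49, 0], [0.02, 0, -0.49, 0], [0.02, 0, -0.49, 0], [0.02, 0, -0.49, 0], [0.02, 0, -0.49, 0]],
])

```text
time: 13.43
tool_pos: [882.0, -207.1, 572.4]
tcp_rot: [-3.123, 0.78, -0.213]
contact_force: [0.3, -0.5, -0.7]
grip_width: 0.0
```

step_arm([
  [[0.03, 0, -0.49, 0], [0.03, 0, -0.49, 0], [0.03, 0, -0.49, 0], [0.03, 0, -0.49, 0], [0.03, 0, -0.49, 0]],
])

```text
time: 13.85
tool_pos: [886.8, -208.4, 583.3]
tcp_rot: [-3.124, 0.745, -0.214]
contact_force: [0.3, 0.1, 0.1]
grip_width: 0.4
```

step_arm([
  [[0.05, 0, -0.49, 0], [0.05, 0, -0.49, 0], [0.05, 0, -0.49, 0], [0.05, 0, -0.49, 0], [0.05, 0, -0.49, 0]],
])

```text
time: 14.27
tool_pos: [892.5, -209.8, 592.9]
tcp_rot: [-3.124, 0.711, -0.215]
contact_force: [0.2, -0.1, 0.9]
grip_width: 0.4
```

step_arm([
  [[0.06, 0, -0.49, 0], [0.06, 0, -0.49, 0], [0.06, 0, -0.49, 0], [0.06, 0, -0.49, 0], [0.06, 0, -0.49, 0]],
])

```text
time: 14.68
tool_pos: [896.9, -211.0, 604.1]
tcp_rot: [-3.125, 0.677, -0.215]
contact_force: [-1.4, -0.6, -0.4]
grip_width: 0.8
```

step_arm([
  [[0.08, 0, -0.49, 0], [0.08, 0, -0.49, 0], [0.08, 0, -0.49, 0], [0.08, 0, -0.49, 0], [0.08, 0, -0.49, 0]],
])

```text
time: 15.1
tool_pos: [902.1, -212.3, 614.0]
tcp_rot: [-3.125, 0.643, -0.216]
contact_force: [0.2, -0.2, -0.8]
grip_width: 0.2
```

step_arm([
  [[0.1, 0, -0.49, 0], [0.1, 0, -0.49, 0], [0.1, 0, -0.49, 0], [0.1, 0, -0.49, 0], [0.1, 0, -0.49, 0]],
])

```text
time: 15.52
tool_pos: [907.8, -213.7, 623.0]
tcp_rot: [-3.126, 0.61, -0.217]
contact_force: [-0.1, -0.1, 0.3]
grip_width: 0.5
```

```bash
python3 -c "
from h import *
st()"
```

```text
t 15.52 p [ 907.8 -213.7  623. ] F [-0.1 -0.1  0.3] q [-0.351  0.785  0.037  0.112  1.364  1.486]
axes x,y,z rows:
 [[ 0.801 -0.176 -0.573]
 [-0.224 -0.975 -0.013]
 [-0.556  0.139 -0.82 ]]
```

```bash
cat > m.py <<'E'
from h import *
from k import p
from scipy.optimize import least_squares
LO=np.array([-2.53,-.77,.04,-1,.28,-3.11]);HI=np.array([2.53,2.02,2.7,4.14,2.66,3.11])
h,a,L2,L3,e,Lt=p
def fk6(q):
    B=q[1]+q[2]; R1=Ro.from_euler('z',q[0])
    w=R1.apply([L2*np.sin(q[1])+L3*np.sin(B)+e*np.cos(B),76.6,h+L2*np.cos(q[1])+L3*np.cos(B)-e*np.sin(B)])
    R=R1*Ro.from_euler('YZYZ'[0:1],B)*Ro.from_euler('Z',q[3])*Ro.from_euler('Y',q[4])*Ro.from_euler('Z',q[5])
    return w+Lt*R.apply([0,0,1]),R
def ik(pos,R,q0):
    f=lambda q:(lambda F:np.r_[F[0]-pos,300*(F[1]*R.inv()).as_rotvec()])(fk6(q))
    s=least_squares(f,np.clip(q0,LO+1e-4,HI-1e-4),bounds=(LO,HI)); return s.x,np.sqrt(2*s.cost)
def path(q,W,R,n=15,pr=False):
    P0=fk6(q)[0]; bad=0; m=9; dq=0
    for W1 in W:
        for t in np.linspace(0,1,n+1)[1:]:
            qn,c=ik(P0+(np.array(W1)-P0)*t,R,q); dq=max(dq,np.abs(qn-q).max()); q=qn; bad=max(bad,c); m=min(m,(q-LO).min(),(HI-q).min())
        P0=np.array(W1,float)
        if pr: print(W1,q.round(2),round(c,1))
    return bad,m,dq,q
E
cat > n.py <<'E'
from m import *
o,Rm=st(); q=o['joint_positions']; P,R=fk6(q); print('model',P.round(1),R.apply([0,0,1]).round(3))
q=np.maximum(q,LO+.001)
for xa in (450,540):
  for ya in (-150,-250,-350,-420,-500):
    for zb in (110,):
      b,m,dq,qq=path(q,[(700,-250,560),(xa,ya,450),(xa,ya,zb),(540,-128,zb),(614,-143,120)],R)
      print(xa,ya,'err',round(b,1),'margin',m.round(3),'dq',dq.round(2),qq.round(2))
E
python3 n.py
```

```text
t 15.52 p [ 907.8 -213.7  623. ] F [-0.1 -0.1  0.3] q [-0.351  0.785  0.037  0.112  1.364  1.486]
axes x,y,z rows:
 [[ 0.801 -0.176 -0.573]
 [-0.224 -0.975 -0.013]
 [-0.556  0.139 -0.82 ]]
model [ 910.6 -214.2  624.2] [ 0.801 -0.176 -0.573]
450 -150 err 0.0 margin 0.072 dq 0.23 [-0.45  0.51  2.21  2.78  0.55 -1.37]
450 -250 err 0.0 margin 0.227 dq 0.23 [-0.45  0.51  2.21  2.78  0.55 -1.37]
450 -350 err 0.0 margin 0.23 dq 0.23 [-0.45  0.51  2.21  2.78  0.55 -1.37]
450 -420 err 0.0 margin 0.23 dq 0.23 [-0.45  0.51  2.21  2.78  0.55 -1.37]
450 -500 err 0.0 margin 0.23 dq 0.23 [-0.45  0.51  2.21  2.78  0.55 -1.37]
540 -150 err 0.0 margin 0.016 dq 0.28 [-0.45  0.51  2.21  2.78  0.55 -1.37]
540 -250 err 0.0 margin 0.208 dq 0.23 [-0.45  0.51  2.21  2.78  0.55 -1.37]
540 -350 err 0.0 margin 0.23 dq 0.23 [-0.45  0.51  2.21  2.78  0.55 -1.37]
540 -420 err 0.0 margin 0.23 dq 0.23 [-0.45  0.51  2.21  2.78  0.55 -1.37]
540 -500 err 0.0 margin 0.23 dq 0.23 [-0.45  0.51  2.21  2.78  0.55 -1.37]
```

```bash
cat > g.py <<'E'
from m import *
import sys
o,Rm=st(); W=np.array(eval(sys.argv[1]),float); P=o['tool_pos']
for w in W: print(w,((Rm.T@(w-P))/1000).round(4),round(np.linalg.norm(w-P))); P=w
q=np.clip(o['joint_positions'],LO+.001,HI-.001); R=fk6(q)[1]; print([np.round(v,2) for v in path(q,W,R,pr=True)[:3]])
E
python3 g.py '[(720,-235,570),(570,-260,470),(480,-280,350),(480,-280,230),(480,-280,115),(540,-128,110),(614,-143,118)]'
```

```text
t 15.52 p [ 907.8 -213.7  623. ] F [-0.1 -0.1  0.3] q [-0.351  0.785  0.037  0.112  1.364  1.486]
axes x,y,z rows:
 [[ 0.801 -0.176 -0.573]
 [-0.224 -0.975 -0.013]
 [-0.556  0.139 -0.82 ]]
[ 720. -235.  570.] [-0.1163  0.0634  0.1449] 196
[ 570. -260.  470.] [-0.0584  0.0592  0.1619] 182
[ 480. -280.  350.] [0.0002 0.0412 0.1456] 151
[ 480. -280.  230.] [0.0687 0.0016 0.0983] 120
[ 480. -280.  115.] [0.0659 0.0015 0.0943] 115
[ 540. -128.  110.] [ 0.0241 -0.1615 -0.0082] 163
[ 614. -143.  118.] [ 0.0573 -0.002  -0.0498] 76
[ 720. -235.  570.] [-0.52  0.22  1.14  0.33  0.88  1.19] 0.0
[ 570. -260.  470.] [-0.78 -0.02  1.67  0.7   0.75  0.68] 0.0
[ 480. -280.  350.] [-1.03 -0.04  2.03  1.11  0.73  0.06] 0.0
[ 480. -280.  230.] [-1.03  0.17  2.23  1.61  0.64 -0.58] 0.0
[ 480. -280.  115.] [-1.03  0.48  2.35  2.11  0.76 -1.22] 0.0
[ 540. -128.  110.] [-0.51  0.48  2.41  2.77  0.72 -1.45] 0.0
[ 614. -143.  118.] [-0.45  0.51  2.21  2.78  0.55 -1.37] 0.0
[np.float64(0.0), np.float64(0.2), np.float64(0.2)]
```

step_arm([
  [[-0.023, 0.013, 0.029, 0], [-0.046, 0.026, 0.058, 0], [-0.07, 0.038, 0.087, 0], [-0.093, 0.051, 0.116, 0], [-0.116, 0.063, 0.145, 0]],
])

```text
time: 15.93
tool_pos: [772.0, -229.2, 584.7]
tcp_rot: [-3.126, 0.61, -0.216]
contact_force: [-0.6, -0.1, 0.3]
grip_width: 0.2
```

step_arm([
  [[-0.012, 0.012, 0.032, 0], [-0.023, 0.024, 0.065, 0], [-0.035, 0.036, 0.097, 0], [-0.047, 0.047, 0.13, 0], [-0.058, 0.059, 0.162, 0]],
])

```text
time: 16.35
tool_pos: [620.3, -253.5, 483.8]
tcp_rot: [-3.126, 0.61, -0.217]
contact_force: [-0.4, 0.6, -0.4]
grip_width: 0.5
```

```bash
python3 g.py '[(480,-280,350),(480,-280,230),(480,-280,115),(540,-128,110),(614,-143,118)]'
```

```text
t 16.35 p [ 620.3 -253.5  483.8] F [-0.4  0.6 -0.4] q [-0.68   0.061  1.551  0.595  0.713  0.835]
axes x,y,z rows:
 [[ 0.801 -0.176 -0.573]
 [-0.224 -0.975 -0.013]
 [-0.556  0.138 -0.82 ]]
[ 480. -280.  350.] [-0.031   0.0589  0.184 ] 196
[ 480. -280.  230.] [0.0687 0.0015 0.0984] 120
[ 480. -280.  115.] [0.0658 0.0015 0.0943] 115
[ 540. -128.  110.] [ 0.0241 -0.1615 -0.0083] 163
[ 614. -143.  118.] [ 0.0573 -0.002  -0.0498] 76
[ 480. -280.  350.] [-1.03 -0.04  2.03  1.12  0.73  0.05] 0.0
[ 480. -280.  230.] [-1.03  0.17  2.23  1.62  0.64 -0.59] 0.0
[ 480. -280.  115.] [-1.03  0.48  2.35  2.12  0.77 -1.23] 0.0
[ 540. -128.  110.] [-0.51  0.49  2.42  2.78  0.73 -1.45] 0.0
[ 614. -143.  118.] [-0.45  0.51  2.21  2.78  0.56 -1.38] 0.0
[np.float64(0.0), np.float64(0.28), np.float64(0.06)]
```

step_arm([
  [[-0.008, 0.012, 0.037, 0], [-0.015, 0.024, 0.074, 0], [-0.022, 0.036, 0.11, 0], [-0.031, 0.059, 0.15, 0], [-0.031, 0.059, 0.184, 0]],
])

```text
time: 16.77
tool_pos: [478.5, -281.9, 351.0]
tcp_rot: [-3.131, 0.606, -0.222]
contact_force: [-0.2, -1.5, -0.1]
grip_width: -0.2
```

```bash
python3 g.py '[(480,-280,230),(480,-280,115),(540,-128,110),(614,-143,118)]'
```

```text
t 16.77 p [ 478.5 -281.9  351. ] F [-0.2 -1.5 -0.1] q [-1.031 -0.041  2.029  1.116  0.724  0.05 ]
axes x,y,z rows:
 [[ 0.802 -0.181 -0.57 ]
 [-0.226 -0.974 -0.009]
 [-0.553  0.136 -0.822]]
[ 480. -280.  230.] [ 0.0698 -0.0011  0.0989] 121
[ 480. -280.  115.] [0.0655 0.001  0.0945] 115
[ 540. -128.  110.] [ 0.0235 -0.1616 -0.0084] 163
[ 614. -143.  118.] [ 0.0575 -0.0022 -0.0496] 76
[ 480. -280.  230.] [-1.03  0.17  2.24  1.63  0.64 -0.61] 0.0
[ 480. -280.  115.] [-1.03  0.48  2.35  2.13  0.78 -1.25] 0.0
[ 540. -128.  110.] [-0.51  0.49  2.42  2.79  0.74 -1.46] 0.0
[ 614. -143.  118.] [-0.44  0.51  2.21  2.8   0.57 -1.39] 0.0
[np.float64(0.0), np.float64(0.28), np.float64(0.05)]
```

step_arm([
  [[0.014, 0, 0.02, 0], [0.028, 0, 0.04, 0], [0.042, 0, 0.059, 0], [0.056, 0, 0.079, 0], [0.07, -0.001, 0.099, 0]],
])

```text
time: 17.18
tool_pos: [479.8, -280.5, 229.4]
tcp_rot: [-3.133, 0.605, -0.224]
contact_force: [1.3, 0.0, 0.1]
grip_width: 0.1
```

step_arm([
  [[0.014, 0, 0.02, 0], [0.028, 0, 0.04, 0], [0.042, 0, 0.059, 0], [0.056, 0, 0.079, 0], [0.066, 0, 0.095, 0]],
])

```text
time: 17.6
tool_pos: [480.1, -280.1, 112.5]
tcp_rot: [-3.134, 0.606, -0.225]
contact_force: [1.3, -0.4, 0.4]
grip_width: 0.4
```

```bash
python3 g.py '[(530,-140,112),(614,-143,116)]'
```

```text
t 17.6 p [ 480.1 -280.1  112.5] F [ 1.3 -0.4  0.4] q [-1.022  0.489  2.35   2.143  0.774 -1.253]
axes x,y,z rows:
 [[ 0.801 -0.183 -0.569]
 [-0.227 -0.974 -0.006]
 [-0.553  0.134 -0.822]]
[ 530. -140.  112.] [ 0.0145 -0.1477 -0.0084] 149
[ 614. -143.  116.] [ 0.0656 -0.0162 -0.0502] 84
[ 530. -140.  112.] [-0.56  0.48  2.43  2.73  0.75 -1.45] 0.0
[ 614. -143.  116.] [-0.44  0.52  2.22  2.81  0.57 -1.41] 0.0
[np.float64(0.0), np.float64(0.27), np.float64(0.04)]
```

step_arm([
  [[0.003, -0.03, -0.002, 0], [0.006, -0.06, -0.003, 0], [0.009, -0.09, -0.005, 0], [0.012, -0.12, -0.007, 0], [0.0145, -0.1477, -0.0084, 0]],
])

```text
time: 18.02
tool_pos: [530.4, -139.0, 112.2]
tcp_rot: [-3.134, 0.605, -0.226]
contact_force: [1.3, -1.0, -0.3]
grip_width: 0.2
```

```bash
python3 -c "
from h import *
cap('top','top1');c=cap('side','side1');print(bot.get_obs()['time'])"; python3 g.py '[(614,-143,118),(614,-143,128),(614,-143,147)]'
```

```text
18.1167
t 18.12 p [ 530.9 -135.4  112.2] F [ 0.1 -0.8 -0.2] q [-0.549  0.475  2.427  2.735  0.741 -1.449]
axes x,y,z rows:
 [[ 0.803 -0.178 -0.569]
 [-0.22  -0.975 -0.006]
 [-0.554  0.13  -0.822]]
[ 614. -143.  118.] [ 0.0648 -0.0109 -0.0518] 84
[ 614. -143.  128.] [-0.0057 -0.0001 -0.0082] 10
[ 614. -143.  147.] [-0.0108 -0.0001 -0.0156] 19
[ 614. -143.  118.] [-0.45  0.51  2.21  2.79  0.57 -1.39] 0.0
[ 614. -143.  128.] [-0.45  0.49  2.21  2.77  0.54 -1.37] 0.0
[ 614. -143.  147.] [-0.45  0.44  2.2   2.73  0.48 -1.32] 0.0
[np.float64(0.0), np.float64(0.2), np.float64(0.01)]
```

View pics/side1.png

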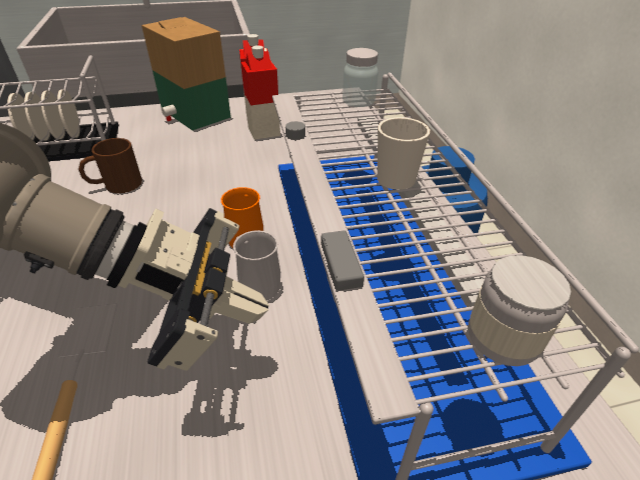

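The fingers (tip about 265,308) now point under the lip next to the rectangular cover (343,260). The jug at (258,265) hasn't moved. Going under.

step_arm([
  [[0.018, -0.003, -0.014, 0], [0.036, -0.006, -0.028, 0], [0.054, -0.009, -0.042, 0], [0.065, -0.011, -0.051, 0], [0.065, -0.011, -0.051, 0]],
])

```text
time: 18.53
tool_pos: [616.7, -144.5, 119.2]
tcp_rot: [-3.136, 0.6, -0.219]
contact_force: [0.6, -0.8, -0.6]
grip_width: 0.4
```

```bash
python3 g.py '[(614,-143,128),(614,-143,138),(614,-143,147)]'
```

```text
t 18.53 p [ 616.7 -144.5  119.2] F [ 0.6 -0.8 -0.6] q [-0.446  0.513  2.202  2.785  0.561 -1.389]
axes x,y,z rows:
 [[ 0.805 -0.179 -0.565]
 [-0.22  -0.975 -0.005]
 [-0.55   0.128 -0.825]]
[ 614. -143.  128.] [-0.0075 -0.0009 -0.0056] 9
[ 614. -143.  138.] [-0.0057 -0.     -0.0083] 10
[ 614. -143.  147.] [-0.0051 -0.     -0.0074] 9
[ 614. -143.  128.] [-0.45  0.49  2.21  2.78  0.55 -1.38] 0.0
[ 614. -143.  138.] [-0.45  0.46  2.21  2.76  0.52 -1.36] 0.0
[ 614. -143.  147.] [-0.45  0.44  2.2   2.74  0.49 -1.33] 0.0
[np.float64(0.0), np.float64(0.21), np.float64(0.0)]
```

step_arm([
  [[-0.004, 0, -0.003, 0], [-0.008, -0.001, -0.006, 0], [-0.01, -0.001, -0.009, 0], [-0.012, -0.001, -0.012, 0], [-0.0126, -0.001, -0.013, 0]],
])

```text
time: 18.95
tool_pos: [612.4, -143.1, 136.5]
tcp_rot: [-3.135, 0.603, -0.22]
contact_force: [-5.3, -1.7, -3.7]
grip_width: 0.7
```

step_arm([
  [[-0.001, 0, -0.0016, 0], [-0.002, 0, -0.003, 0], [-0.003, 0, -0.0045, 0], [-0.0034, 0, -0.005, 0], [-0.0034, 0, -0.005, 0]],
])

```text
time: 19.37
tool_pos: [610.8, -142.8, 140.3]
tcp_rot: [-3.135, 0.609, -0.22]
contact_force: [-3.6, -2.3, -14.6]
grip_width: 0.2
```

step_arm([
  [[-0.001, 0, -0.001, 0], [-0.001, 0, -0.002, 0], [-0.001, 0, -0.003, 0], [-0.001, 0, -0.004, 0], [-0.001, 0, -0.004, 0]],
])

```text
time: 19.78
tool_pos: [610.2, -142.5, 141.5]
tcp_rot: [-3.135, 0.617, -0.22]
contact_force: [-6.4, -1.3, -18.0]
grip_width: 0.6
```

```bash
python3 -c "
from h import *
cap('side','side2')
o=st()[0];print(o['moment'])"; python3 -c "
import cv2;i=cv2.imread('pics/side2.png')[180:380,200:440];cv2.imwrite('pics/c2.png',cv2.resize(i,None,fx=3,fy=3))"
```

```text
t 19.83 p [ 610.2 -142.5  141.5] F [ -5.9  -2.  -17.7] q [-0.446  0.442  2.196  2.73   0.473 -1.325]
axes x,y,z rows:
 [[ 0.796 -0.178 -0.578]
 [-0.222 -0.975 -0.006]
 [-0.563  0.133 -0.816]]
[ 0.4515524   3.47582707 -0.35123879]
```

View pics/c2.png

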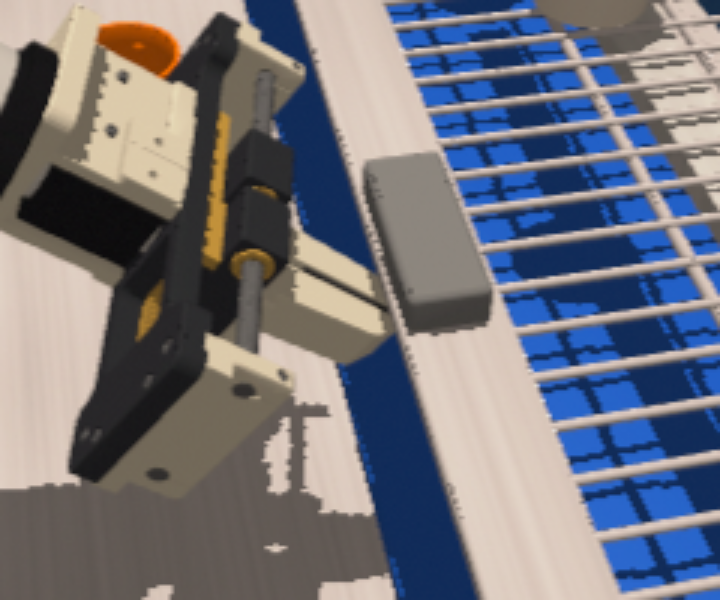

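step_arm([
  [[0.003, 0, 0.005, 0], [0.006, 0, 0.008, 0], [0.013, 0.03, 0.004, 0], [0.018, 0.063, 0.0, 0], [0.018, 0.063, 0.0, 0]],
])

```text
time: 20.25
tool_pos: [613.9, -213.0, 135.2]
tcp_rot: [-3.137, 0.605, -0.224]
contact_force: [-0.5, -0.6, 0.2]
grip_width: 0.7
```

```bash
python3 g.py '[(611,-208,143.5),(611,-208,128),(540,-208,115)]'
```

```text
t 20.25 p [ 613.9 -213.   135.2] F [-0.5 -0.6  0.2] q [-0.604  0.489  2.141  2.475  0.516 -1.189]
axes x,y,z rows:
 [[ 0.802 -0.183 -0.569]
 [-0.225 -0.974 -0.004]
 [-0.553  0.131 -0.823]]
[ 611.  -208.   143.5] [-0.008  -0.0042 -0.0046] 10
[ 611. -208.  128.] [0.0088 0.0001 0.0128] 16
[ 540. -208.  115.] [-0.0496  0.016   0.05  ] 72
[ 611.  -208.   143.5] [-0.6   0.47  2.15  2.47  0.51 -1.18] 0.0
[ 611. -208.  128.] [-0.6   0.5   2.16  2.52  0.55 -1.24] 0.0
[ 540. -208.  115.] [-0.73  0.49  2.34  2.48  0.7  -1.34] 0.0
[np.float64(0.0), np.float64(0.23), np.float64(0.01)]
```

step_arm([
  [[-0.003, -0.001, -0.002, 0], [-0.006, -0.002, -0.004, 0], [-0.009, -0.002, -0.006, 0], [-0.01, -0.002, -0.006, 0], [-0.01, -0.002, -0.006, 0]],
])

```text
time: 20.67
tool_pos: [610.0, -208.9, 146.8]
tcp_rot: [-3.138, 0.603, -0.223]
contact_force: [-0.8, 0.4, -0.2]
grip_width: 0.3
```

Beside the switch the finger rises to z = 146.8 with no force, so the earlier contact was the switch. Now I go back underneath for a second touch. If the switch stayed up, contact should begin higher than the first time.

step_arm([
  [[0.0045, 0, 0.0066, 0], [0.009, 0, 0.0132, 0], [0.005, -0.021, 0.016, 0], [0.001, -0.045, 0.018, 0], [0.0, -0.0655, 0.02, 0]],
])

```text
time: 21.08
tool_pos: [613.1, -141.1, 130.4]
tcp_rot: [-3.138, 0.604, -0.223]
contact_force: [0.6, 1.2, 0.2]
grip_width: 0.5
```

step_arm([
  [[0, 0, 0, 0], [-0.001, 0, -0.0015, 0], [-0.002, 0, -0.003, 0], [-0.003, 0, -0.004, 0], [-0.003, 0, -0.004, 0]],
])

```text
time: 21.5
tool_pos: [613.0, -142.0, 135.9]
tcp_rot: [-3.138, 0.603, -0.224]
contact_force: [-0.7, 0.2, -0.4]
grip_width: 0.6
```

step_arm([
  [[-0.0006, 0, -0.0008, 0], [-0.0012, 0, -0.0016, 0], [-0.0017, 0, -0.0024, 0], [-0.0017, 0, -0.0024, 0], [-0.0017, 0, -0.0024, 0]],
])

```text
time: 21.92
tool_pos: [612.1, -142.3, 137.8]
tcp_rot: [-3.137, 0.606, -0.225]
contact_force: [-1.1, -3.5, -5.1]
grip_width: 0.4
```

step_arm([
  [[-0.001, 0, -0.0015, 0], [-0.002, 0, -0.003, 0], [-0.003, 0, -0.0045, 0], [-0.0035, 0, -0.005, 0], [-0.0035, 0, -0.005, 0]],
])

```text
time: 22.33
tool_pos: [610.1, -141.7, 141.3]
tcp_rot: [-3.137, 0.612, -0.225]
contact_force: [-4.6, -1.5, -16.9]
grip_width: 0.2
```

Contact on the second touch began higher, and resisted with 17 N at the same height as before. The switch itself takes only 3–4 N, so it is standing at its stop. Now I retreat.

step_arm([
  [[0.003, 0, 0.005, 0], [0.006, 0, 0.01, 0], [-0.014, 0.005, 0.025, 0], [-0.036, 0.01, 0.045, 0], [-0.056, 0.015, 0.06, 0]],
])

```text
time: 22.75
tool_pos: [529.8, -138.3, 127.1]
tcp_rot: [-3.138, 0.604, -0.224]
contact_force: [-0.9, -0.8, -0.8]
grip_width: 0.3
```

```bash
python3 -c "
from h import *
st()
c=cap('top','top3'); P=pts(c); z=P[...,2]; m=np.zeros(z.shape,bool); m[265:340,270:350]=True; m&=(z>85)&(z<105); q=P[m]
print('jug',cv2.minEnclosingCircle(q[:,:2].astype(np.float32)),m.sum())"
```

```text
t 22.75 p [ 529.8 -138.3  127.1] F [-0.9 -0.8 -0.8] q [-0.554  0.424  2.419  2.709  0.69  -1.417]
axes x,y,z rows:
 [[ 0.803 -0.183 -0.568]
 [-0.224 -0.975 -0.003]
 [-0.553  0.129 -0.823]]
jug ((536.4873046875, 12.583869934082031), 33.56924057006836) 697
```

View pics/top3.png

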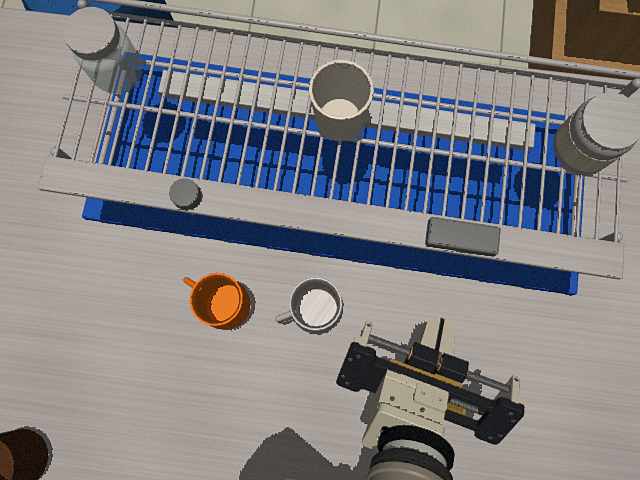

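The gripper (tip about 440,322) is clear of the shelf, and the jug (317,305) is where it was. Handing in.

```bash
python3 -c "
from plant import bot
o=bot.get_obs();print(o['time'],o['contact_force'].round(1),o['dq'].round(3)); print(bot.close_job())"
```

```text
22.8 [-3.2  4.3 -2. ] [ 0.036  0.013 -0.088  0.043 -0.107  0.03 ]
the job is handed in; nothing more can be done
None
```

I pushed the bar-shaped lamp switch up to its stop from below with the closed fingers, backed out and handed in at about 22.8 s. No camera can see under the lip, so the switch position comes from touch, not from sight.

**How it was reached:** The moves can't tilt the tool. I repeatedly pulled at targets out of reach in free air until the tool had tilted about 55° from vertical. I then brought it down to the right of the jug and in under the lip.

**Last checks:**
- **Lamp switch:** The push met about 4 N while sliding, then 15–18 N, well above the switch's own 3–4 N. Beside the switch, the fingers rose past that height with no force. On the second touch there was no force at the height where the first had about 4 N (z ≈ 136), and the same hard resistance higher up. This fits the switch staying at its stop.
- **Jug:** Its rim is within 0.2 mm of where it started, and it stands upright.
- **Round switch:** The robot never went near it.

**Not clean:**
- **Elbow joint:** During the stretching moves joint 3 read 0.036–0.037, slightly under its 0.04 limit. Nothing was reported, but a strict range check could count it.
- **At hand-in:** The arm was still settling, at up to 0.11 rad/s. The wrist reading was about 6 N, up from about 1.5 N one reading earlier. I put this down to the arm braking, because the last picture shows the gripper in free space.

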